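Shut and latch the candle display case

TASK

Close up the small candle display case on the gift table: with the fingertips push its lid down until it is fully shut, and only then flip the yellow-knobbed latch lever over past centre so that it snaps down over the lid. Just push, pick nothing up, and leave the candle jar, gift box and bottle beside the case standing where they are.

Things in the scene. Friction and masses are not known exactly. Their poses are not given: they have to be found in the camera images.
- case: White display case fixed to the table, 140 mm deep (its x) by 260 mm wide (its y), rim 90 mm above the table. Origin: centre of its underside, on the table. Its x points from the front (latch side, towards the robot) to the back (lid hinge); z up. A steel bracket, 60 mm wide, carries the latch in the middle of its front; its two cheeks reach 99 mm to 77 mm in front of the origin, up to 101 mm above the table and 16 mm either side of the middle.
- lid (a joint): Hinge of the lid, rad: 0 = fully shut, grows as it opens (starts at 0.45 to 0.8). The lid is a purple frame with a clear pane, 140 mm from hinge to free front edge, 260 mm wide, 10 mm thick (shut, its top is 100 mm above the table). The front rail is 30 mm deep and full width. The hinge is stiff: the lid stays at any angle, and about 2 to 4 N on the front rail pushes it down; it stops firmly at 0.
- lid_hinge (a point): Point on the lid's hinge line, at mid width: back top edge of the case, 70 mm behind the case's origin and 90 mm above the table. The hinge line runs along the case's y.
- lid_edge (a point): Middle of the upper front (free) edge of the lid; moves with the lid. 140 mm from the hinge line along the lid and 10 mm above the lid's underside.
- latch (a joint): Latch lever's angle, rad: 0 = open, leaning to the front, away from the lid, 0.5 rad from upright; 0.5 = upright (dead centre); 1.63 = latched, lying back over the lid's front rail. Over-centre spring: it takes about 2 to 3 N at the knob, pushing towards the case's +x, to leave 0; past 0.5 it snaps by itself to 1.63. The lever itself does not stop the lid.
- latch_pivot (a point): Pivot of the latch lever: 88 mm in front of the case's origin, 90 mm above the table, at mid width. Axis along the case's y.
- latch_knob (a point): Centre of the yellow ball knob, 28 mm across, at the end of the 10 mm thick steel lever, 70 mm from the pivot. Open: about 151 mm above the table and 34 mm in front of the pivot. Upright: 160 mm above the table. Latched: about 120 mm above the table, 63 mm behind the pivot.
- candle: Bystander: amber glass candle jar with a wooden lid, 64 mm across, 75 mm tall, loose. Origin: centre of its underside.
- giftbox: Bystander: lilac gift box with pink ribbon, 60 mm cube, loose. Origin: centre of its underside.
- roomspray: Bystander: green glass bottle with black cap, 48 mm across, 110 mm tall, loose. Origin: centre of its underside.

How it is judged:
On the way, in this order (a step that is already met when the one before it is completed fails the run):
1. the lid is shut while the latch is still open (value of joint lid below 0.05 rad and value of joint latch below 0.35 rad), for 0.2 s.
2. the latch has snapped over onto the lid (value of joint lid below 0.05 rad and value of joint latch above 1.5 rad), for 0.2 s.
At the end, for the whole second after the job is handed in: The lid is shut (within 0.05 rad), the latch lever lies over it (beyond 1.5 rad) at rest, and the three bystanders stand upright within 25 mm of where they began (all of step 2 and velocity of joint each of latch, lid below 0.1 rad/s and distance of each of candle, giftbox, roomspray from where it was at the start of the episode below 0.025 m and angle between each of candle, giftbox, roomspray's own z axis and vertical below 0.25 rad); the robot touches nothing.
It fails at once if the latch is thrown past centre before the lid is shut (value of joint latch above 0.55 rad and value of joint lid above 0.06 rad).
It fails at once if the candle jar is lifted, pushed more than 25 mm or tipped (distance of candle from where it was at the start of the episode above 0.025 m or angle between candle's own z axis and vertical above 0.25 rad).
It fails at once if the gift box is lifted, pushed more than 25 mm or tipped (distance of giftbox from where it was at the start of the episode above 0.025 m or angle between giftbox's own z axis and vertical above 0.25 rad).
It fails at once if the room-spray bottle is lifted, pushed more than 25 mm or tipped (distance of roomspray from where it was at the start of the episode above 0.025 m or angle between roomspray's own z axis and vertical above 0.25 rad).
It also fails if it takes over 40 s, if anything falls off the work surface, if the arm or the gripper's body presses on something with over 40 N, if the wrist force passes 120 N, or if a joint passes its speed limit or range.

ROBOT

A 6-joint arm with a two-finger parallel gripper is mounted at the origin on the work surface. World frame = base frame: x ahead of the robot, y to its left, z up, the work surface at z = 0. Lengths are in m, angles in rad, forces in N, time in s.
With the tool pointing down it reaches from about 0.325 to 0.9 m from the base axis. Payload 6.1 kg.
Tool frame: the origin (TCP) lies between the finger pads; the fingertips stand 19 mm ahead of it and the grasp point (between the pads) is the TCP (r.finger_overhang is the z of the fingertips in the tool frame, in m); z points along the fingers, x is the direction in which the jaws open and shut, and the axes are right-handed (so a half turn about z gives the same grasp; the last joint's range is limited). The gripper opens to 87 mm and grips with 3 to 60 N. Pads are 19 mm wide; open, the fingers measure 117 mm over their backs; the gripper's body (75 mm by 190 mm) begins 51 mm behind the grasp point.
Start: joints at [-1.371, 0.22, 1.526, -0, 1.395, -0.126], TCP at [0.2, -0.592, 0.242] pointing down, gripper open.
Joint ranges: [-2.98, 2.98], [-0.91, 2.08], [0.09, 2.57], [-1.24, 4.39], [0.2, 2.65], [-2.68, 2.68]. Speed limits (rad/s): [2.57, 2.57, 3.01, 3.14, 3.14, 3.14].

INTERFACE

Orientations are given as a unit quaternion [x, y, z, w].
In Python, from workcell import r gives the robot as it stands. The module is installed in compiled form; this text tells all that it offers.
- The arm moves only by the shell command python3 -m crank 'ROWS' [FORCE]. ROWS is JSON, a list of rows, each an object of numbers: "tx", "ty", "tz": the shift along the tool's x, y, z in m; "ax", "ay", "az": the turn, a rotation vector about the tool's x, y, z in rad; "jaw": the finger opening in m, from 0 to 0.087. A call has exactly 10 rows; each row is the pose to reach, as a shift and turn from the pose commanded when the call began, along the tool's axes at that moment; what a row does not reach only later rows make up. A row lasts 1/12 s, in which the tool goes at most 41.7 mm and 7.16 degrees, less where a joint would pass 70% of its speed; a pose out of reach is approached as far as the arm can. A call with a gripper value outside its range is refused whole. The fingers move at their own pace and stop on an object; FORCE is the grip in N (left out, the last holds). Time passes only in rows, so rows that repeat a pose let the fingers close, or fill a call up. It gives the time, the measured TCP pose, the force and the opening at its end, in the units of the state.
- r.sense(): the state, without advancing time (a new reading comes with each control period).
- r.read_camera(name): name is "side" or "top" or "wrist"; returns a dict with "pixels" (420x560x3 uint8, red, green, blue), "range_z" (420x560 float32, m along the optical axis (not along the pixel's ray), 0 where there is no reading), "fx", "fy", "cx", "cy" (pixels), "origin" and "attitude" of the camera in the world; the wrist camera has in their place "hand_eye" (4x4, takes a point from camera to tool coordinates, whose origin is the TCP and whose axes are the tool frame's). Camera axes: x right, y down, z forward; pixel columns grow to the right and rows downward; lengths in m; the calibration is good to about 2 mm. The wrist camera is an equidistant fisheye: a pixel r from the principal point sees the ray r / f radians off the axis. A picture is of the moment at which its call begins: read the wrist's pose just before it.
- r.sign_off(): hands the job in, once; it reports no verdict.
The state is a dict: "t": time; "joints": joint angles; "qd": joint speeds; "joint_efforts": joint torques, N m; "ee_pos": TCP position; "tool_rot": TCP orientation; "contact_force": force on the tool from outside, world axes, zero at the start; "ft_torque": the same for the moment, N m; "grip_width": finger opening in m.
Only numpy, scipy, OpenCV 4.12 (cv2) and the standard library are available. Lean on these libraries where they do the work, as an engineer would, in place of code of your own. Each camera call takes 0.05 s, during which the arm holds its last target. There are 200 camera calls.

## Working session

There is one attempt and no reset: what is moved stays moved. The work goes in short steps, Python scripts to look and compute and a shell command to move; the robot and the scene stay as the last step left them, time stands still between calls to the robot, and variables do not carry over. Pictures are saved under pics/ and viewed, about 8 in all and at most 12, crops included, and the job is handed in when it is done.

```bash
mkdir -p pics
cat > h.py <<'E'
import numpy as np, cv2
from workcell import r
from scipy.spatial.transform import Rotation as R
def att(c):
    a=np.array(c["attitude"],float)
    return R.from_quat(a).as_matrix() if a.shape==(4,) else a[:3,:3]
def cloud(c):
    v,u=np.mgrid[:420,:560]; z=c["range_z"]
    p=np.stack([(u-c["cx"])/c["fx"]*z,(v-c["cy"])/c["fy"]*z,z],-1)
    return p@att(c).T+np.array(c["origin"])
E
python3 - <<'E'
from h import *
s=r.sense(); print(s)
for n in("side","top"):
    c=r.read_camera(n); print(n,c["fx"],c["cx"],c["cy"],c["origin"],c["attitude"])
    cv2.imwrite(f"pics/{n}0.png",c["pixels"][...,::-1]); np.savez(f"{n}0.npz",P=cloud(c),I=c["pixels"],Z=c["range_z"])
E
```

```text
{'t': 0.0, 'joints': array([-1.37109623e+00,  2.21217993e-01,  1.52760507e+00, -3.17162288e-05,
        1.39466076e+00, -1.26112880e-01]), 'qd': array([-7.05287566e-04, -7.19132532e-04, -1.74990544e-03,  5.26373531e-07,
       -2.23685857e-04, -1.54620774e-03]), 'joint_efforts': array([ 1.10003071e-03, -4.94604671e+01, -3.87377822e+01,  6.98609138e-02,
        5.70806977e-02, -1.56169481e-04]), 'ee_pos': array([ 0.19991455, -0.59156314,  0.24044544]), 'tool_rot': array([ 8.12429447e-01, -5.83058744e-01, -7.03397677e-04, -6.32145049e-04]), 'contact_force': array([ 0.02992794, -0.09200869, -0.3174136 ]), 'ft_torque': array([-0.00967516, -0.03533777,  0.03017681]), 'grip_width': 0.086975083616201}
side 441.2779001272175 275.2777940918246 203.33648176075494 [0.44762156 0.72431091 0.88704121] [-0.10281568  0.9274577  -0.35786173  0.03444032]
top 543.3242153863356 279.404468281069 205.10684933931637 [0.37341522 0.03302227 1.29479377] [-0.69930947  0.70830267 -0.06257841  0.07319522]
```

View pics/side0.png

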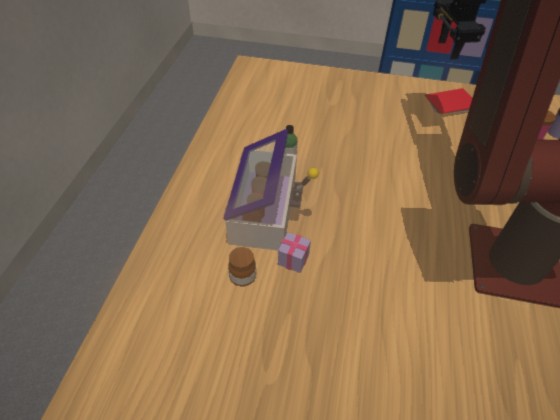

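View pics/top0.png

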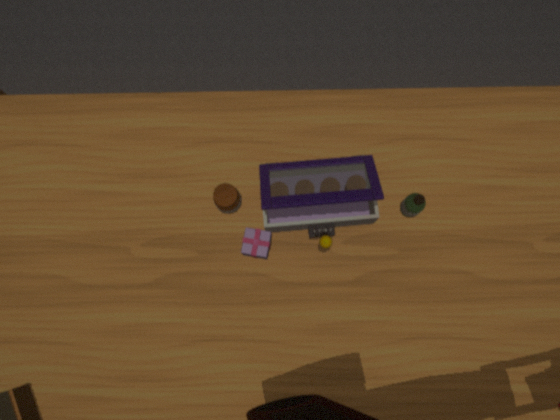

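The side view shows the lid ajar with its purple frame around (260,175), and the yellow knob at (313,173). In the top view the knob is at (326,242), the gift box at (257,243), the jar at (226,196) and the bottle at (414,203). Next I'll measure these.

Run:
```python
from h import *
for n in("side","top"):
    d=np.load(n+"0.npz"); P,I,Z=d["P"],d["I"],d["Z"]
    H=cv2.cvtColor(I,cv2.COLOR_RGB2HSV); h,s,v=[H[...,i].astype(int) for i in range(3)]
    box=(P[...,0]>.35)&(P[...,0]<.95)&(abs(P[...,1])<.4)&(Z>0)
    M={"knob":(h>22)&(h<32)&(s>190)&(v>110)&(P[...,2]>.12),"purple":(h>118)&(h<140)&(s>110)&(P[...,2]>.085),
       "spray":(h>35)&(h<90)&(s>60),"ribbon":(h>160)&(s>90)&(P[...,2]>.02),"tall":P[...,2]>.03,}
    for k,m in M.items():
        m=m&box; q=P[m]; 
        if len(q): print(n,k,len(q),"med",np.median(q,0).round(3),"lo",np.percentile(q,2,0).round(3),"hi",np.percentile(q,98,0).round(3))
    m=M["purple"]&box; m=cv2.erode(m.astype(np.uint8),np.ones((3,3)))>0; q=P[m]
    c=q.mean(0); U,S,V=np.linalg.svd(q-c); q2=q[abs((q-c)@V[2])<.008]; c=q2.mean(0);U,S,V=np.linalg.svd(q2-c,full_matrices=False)
    nn=V[2]*np.sign(V[2][2]); print(n,"lid normal",nn.round(3),"angle",np.arccos(nn[2]).round(3),"axis(y) dir",V[0].round(3),"c",c.round(3))
    # corners via top view minarearect in lid plane
    uv=((q2-c)@V[:2].T).astype(np.float32); (rc,sz,an)=cv2.minAreaRect(uv); b=cv2.boxPoints((rc,sz,an))
    print(" rect size",sz,"corners",(c+b@V[:2]).round(3).tolist())
    # objects above table
    t=(box&(P[...,2]>.02)).astype(np.uint8); N,L,st,ce=cv2.connectedComponentsWithStats(t)
    for i in range(1,N):
        if st[i,4]>80:
            q=P[L==i]; print("  comp",ce[i].round(),st[i,4],"lo",np.percentile(q,1,0).round(3),"hi",np.percentile(q,99,0).round(3))
```

```text
side knob 18 med [ 0.514 -0.04   0.16 ] lo [ 0.509 -0.046  0.156] hi [ 0.521 -0.033  0.163]
side purple 568 med [ 0.622 -0.101  0.161] lo [ 0.6   -0.16   0.099] hi [ 0.714 -0.008  0.174]
side spray 111 med [ 0.608 -0.245  0.072] lo [ 0.596 -0.259  0.054] hi [ 0.619 -0.236  0.089]
side ribbon 274 med [0.531 0.112 0.059] lo [0.5   0.081 0.023] hi [0.557 0.139 0.063]
side tall 7168 med [0.625 0.041 0.091] lo [ 0.509 -0.245  0.034] hi [0.707 0.203 0.172]
side lid normal [0.559 0.039 0.828] angle 0.595 axis(y) dir [ 0.799  0.243 -0.55 ] c [ 0.632 -0.094  0.154]
 rect size (0.13005393743515015, 0.1444503664970398) corners [[0.608, -0.159, 0.173], [0.597, -0.015, 0.174], [0.705, -0.007, 0.101], [0.716, -0.151, 0.1]]
  comp [268. 195.] 6729 lo [ 0.503 -0.254  0.022] hi [0.712 0.139 0.173]
  comp [242. 264.] 797 lo [0.607 0.153 0.022] hi [0.665 0.21  0.075]
top knob 74 med [ 0.516 -0.048  0.162] lo [ 0.507 -0.056  0.156] hi [ 0.525 -0.037  0.166]
top purple 1915 med [ 0.615 -0.044  0.163] lo [ 0.591 -0.161  0.099] hi [0.711 0.086 0.176]
top spray 176 med [ 0.605 -0.251  0.076] lo [ 0.593 -0.274  0.063] hi [ 0.63  -0.24   0.089]
top ribbon 257 med [0.529 0.107 0.059] lo [0.499 0.077 0.053] hi [0.557 0.133 0.065]
top tall 8595 med [ 0.623 -0.027  0.115] lo [ 0.509 -0.257  0.043] hi [0.709 0.184 0.174]
top lid normal [0.559 0.04  0.828] angle 0.595 axis(y) dir [-0.148  0.988  0.052] c [ 0.618 -0.046  0.161]
 rect size (0.13463088870048523, 0.2475774884223938) corners [[0.717, -0.157, 0.1], [0.697, 0.09, 0.101], [0.586, 0.081, 0.177], [0.606, -0.166, 0.175]]
  comp [314. 196.] 7637 lo [ 0.503 -0.167  0.03 ] hi [0.713 0.13  0.175]
  comp [226. 198.] 642 lo [0.606 0.145 0.023] hi [0.663 0.203 0.079]
  comp [413. 204.] 448 lo [ 0.59  -0.282  0.022] hi [ 0.636 -0.238  0.111]
```

```bash
cat >> h.py <<'E'
# case frame estimate
yaw=0.075; O=np.array([.634,-.039,0]); C=R.from_euler('z',yaw).as_matrix()
def goto(x,y,z):   # tip target in case frame -> tool shift + turn
    s=r.sense(); Q=R.from_quat(s["tool_rot"]); tip=O+C@np.array([x,y,z]); tcp=tip+[0,0,.019]
    D=np.stack([-C[:,1],-C[:,0],[0,0,-1]],1)
    print("shift",(Q.inv().apply(tcp-s["ee_pos"])).round(4),"turn",(Q.inv()*R.from_matrix(D)).as_rotvec().round(3))
def tip():
    s=r.sense(); print("t",round(s["t"],2),"tip in case",(C.T@(s["ee_pos"]-[0,0,.019]-O)).round(4),"F",s["contact_force"].round(1),"grip",round(s["grip_width"],4))
E
python3 -m crank '[{"tx":-0.02,"ty":-0.03,"tz":0,"az":0.05,"jaw":0},{"tx":-0.04,"ty":-0.06,"tz":0,"az":0.1,"jaw":0},{"tx":-0.06,"ty":-0.09,"tz":0,"az":0.15,"jaw":0},{"tx":-0.08,"ty":-0.12,"tz":0,"az":0.2,"jaw":0},{"tx":-0.1,"ty":-0.15,"tz":0,"az":0.25,"jaw":0},{"tx":-0.12,"ty":-0.18,"tz":0,"az":0.25,"jaw":0},{"tx":-0.14,"ty":-0.21,"tz":0,"az":0.25,"jaw":0},{"tx":-0.16,"ty":-0.24,"tz":0,"az":0.25,"jaw":0},{"tx":-0.18,"ty":-0.27,"tz":0,"az":0.25,"jaw":0},{"tx":-0.2,"ty":-0.3,"tz":0,"az":0.25,"jaw":0}]'
python3 -c "
from h import *
tip(); goto(-.024,0,.22)"
```

```text
t 0.1 tip in case [-0.4743 -0.5185  0.2215] F [ 0.5  0.  -0.2] grip 0.087
shift [-0.3905 -0.5649  0.0023] turn [0.    0.002 0.251]invalid input
```

```bash
python3 -m crank '[{"tx":-0.02,"ty":-0.03,"tz":0,"ax":0,"ay":0,"az":0.05,"jaw":0},{"tx":-0.04,"ty":-0.06,"tz":0,"ax":0,"ay":0,"az":0.1,"jaw":0},{"tx":-0.06,"ty":-0.09,"tz":0,"ax":0,"ay":0,"az":0.15,"jaw":0},{"tx":-0.08,"ty":-0.12,"tz":0,"ax":0,"ay":0,"az":0.2,"jaw":0},{"tx":-0.1,"ty":-0.15,"tz":0,"ax":0,"ay":0,"az":0.25,"jaw":0},{"tx":-0.12,"ty":-0.18,"tz":0,"ax":0,"ay":0,"az":0.25,"jaw":0},{"tx":-0.14,"ty":-0.21,"tz":0,"ax":0,"ay":0,"az":0.25,"jaw":0},{"tx":-0.16,"ty":-0.24,"tz":0,"ax":0,"ay":0,"az":0.25,"jaw":0},{"tx":-0.18,"ty":-0.27,"tz":0,"ax":0,"ay":0,"az":0.25,"jaw":0},{"tx":-0.2,"ty":-0.3,"tz":0,"ax":0,"ay":0,"az":0.25,"jaw":0}]'
python3 -c "
from h import *
tip(); goto(-.024,0,.22)"
```

```text
t: 0.93
ee_pos: [0.4208, -0.3049, 0.2412]
tool_rot: [0.733, -0.68, -0.0, -0.0]
contact_force: [0.6, -0.5, 0.2]
grip_width: 0.0282
t 0.93 tip in case [-0.2325 -0.2491  0.2222] F [ 0.6 -0.5  0.2] grip 0.0282
shift [-0.249  -0.2087  0.0023] turn [0.    0.    0.001]
```

```bash
python3 -m crank '[{"tx":-0.03,"ty":-0.025,"tz":0,"ax":0,"ay":0,"az":0,"jaw":0},{"tx":-0.06,"ty":-0.05,"tz":0,"ax":0,"ay":0,"az":0,"jaw":0},{"tx":-0.09,"ty":-0.075,"tz":0,"ax":0,"ay":0,"az":0,"jaw":0},{"tx":-0.12,"ty":-0.1,"tz":0,"ax":0,"ay":0,"az":0,"jaw":0},{"tx":-0.15,"ty":-0.125,"tz":0,"ax":0,"ay":0,"az":0,"jaw":0},{"tx":-0.18,"ty":-0.15,"tz":0,"ax":0,"ay":0,"az":0,"jaw":0},{"tx":-0.205,"ty":-0.172,"tz":0,"ax":0,"ay":0,"az":0,"jaw":0},{"tx":-0.225,"ty":-0.19,"tz":0,"ax":0,"ay":0,"az":0,"jaw":0},{"tx":-0.24,"ty":-0.202,"tz":0,"ax":0,"ay":0,"az":0,"jaw":0},{"tx":-0.249,"ty":-0.209,"tz":0,"ax":0,"ay":0,"az":0,"jaw":0}]'
python3 -c "
from h import *
tip(); goto(-.024,0,.175)
a=r.read_camera('wrist')['pixels'];b=r.read_camera('side')['pixels'][40:300,160:420]
print(a.shape)
cv2.imwrite('pics/w1.png',np.hstack([cv2.resize(a,(440,330)),cv2.resize(b,(330,330))])[...,::-1])"
```

```text
t: 1.77
ee_pos: [0.6104, -0.0402, 0.2408]
tool_rot: [0.734, -0.679, -0.001, 0.0]
contact_force: [0.2, 0.5, 0.3]
grip_width: 0.0005
t 1.77 tip in case [-0.0236  0.0006  0.2218] F [0.2 0.5 0.3] grip 0.0005
shift [0.0006 0.0004 0.0468] turn [0.001 0.001 0.003]
(420, 560, 3)
```

View pics/w1.png

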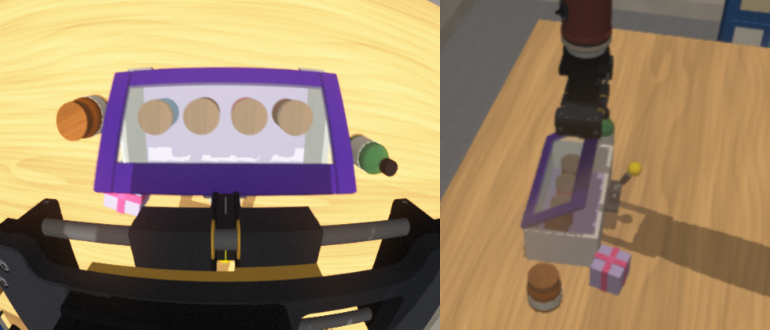

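The wrist view puts the closed fingers (225,240) over the middle of the front rail (225,180). The side crop shows the gripper clear of the knob at (634,169). I'll go down along the lid's arc.

```bash
python3 -m crank '[{"tx":0,"ty":0,"tz":0.015,"ax":0,"ay":0,"az":0,"jaw":0},{"tx":0,"ty":0,"tz":0.03,"ax":0,"ay":0,"az":0,"jaw":0},{"tx":0,"ty":0,"tz":0.04,"ax":0,"ay":0,"az":0,"jaw":0},{"tx":0,"ty":0,"tz":0.045,"ax":0,"ay":0,"az":0,"jaw":0},{"tx":0,"ty":0,"tz":0.05,"ax":0,"ay":0,"az":0,"jaw":0},{"tx":0,"ty":0,"tz":0.055,"ax":0,"ay":0,"az":0,"jaw":0},{"tx":0,"ty":0.003,"tz":0.06,"ax":0,"ay":0,"az":0,"jaw":0},{"tx":0,"ty":0.005,"tz":0.064,"ax":0,"ay":0,"az":0,"jaw":0},{"tx":0,"ty":0.007,"tz":0.068,"ax":0,"ay":0,"az":0,"jaw":0},{"tx":0,"ty":0.009,"tz":0.072,"ax":0,"ay":0,"az":0,"jaw":0}]'
python3 -c "
from h import *
tip(); goto(-.05,0,.1)"
```

```text
t: 2.7
ee_pos: [0.6007, -0.0434, 0.1695]
tool_rot: [0.733, -0.68, 0.0, -0.0]
contact_force: [0.0, -1.4, 1.9]
grip_width: 0.0005
t 2.7 tip in case [-0.0335 -0.0019  0.1505] F [ 0.  -1.4  1.9] grip 0.0005
shift [-0.0019  0.0165  0.0505] turn [-0.001 -0.     0.001]
```

```bash
python3 -m crank '[{"tx":0,"ty":0.003,"tz":0.006,"ax":0,"ay":0,"az":0,"jaw":0},{"tx":0,"ty":0.006,"tz":0.012,"ax":0,"ay":0,"az":0,"jaw":0},{"tx":0,"ty":0.009,"tz":0.018,"ax":0,"ay":0,"az":0,"jaw":0},{"tx":0,"ty":0.011,"tz":0.024,"ax":0,"ay":0,"az":0,"jaw":0},{"tx":0,"ty":0.013,"tz":0.029,"ax":0,"ay":0,"az":0,"jaw":0},{"tx":0,"ty":0.0145,"tz":0.034,"ax":0,"ay":0,"az":0,"jaw":0},{"tx":0,"ty":0.0155,"tz":0.038,"ax":0,"ay":0,"az":0,"jaw":0},{"tx":0,"ty":0.016,"tz":0.042,"ax":0,"ay":0,"az":0,"jaw":0},{"tx":0,"ty":0.0165,"tz":0.045,"ax":0,"ay":0,"az":0,"jaw":0},{"tx":0,"ty":0.0165,"tz":0.048,"ax":0,"ay":0,"az":0,"jaw":0}]'
python3 -c "
from h import *
tip()"
```

```text
t: 3.53
ee_pos: [0.5839, -0.0443, 0.1211]
tool_rot: [0.733, -0.68, -0.001, 0.0]
contact_force: [-1.6, 1.0, 2.3]
grip_width: 0.0004
t 3.53 tip in case [-0.0504 -0.0015  0.1021] F [-1.6  1.   2.3] grip 0.0004
```

```bash
python3 -m crank '[{"tx":0,"ty":0,"tz":0.001,"ax":0,"ay":0,"az":0,"jaw":0},{"tx":0,"ty":0,"tz":0.002,"ax":0,"ay":0,"az":0,"jaw":0},{"tx":0,"ty":0,"tz":0.003,"ax":0,"ay":0,"az":0,"jaw":0},{"tx":0,"ty":0,"tz":0.0035,"ax":0,"ay":0,"az":0,"jaw":0},{"tx":0,"ty":0,"tz":0.0035,"ax":0,"ay":0,"az":0,"jaw":0},{"tx":0,"ty":0,"tz":0.0035,"ax":0,"ay":0,"az":0,"jaw":0},{"tx":0,"ty":0,"tz":0.0035,"ax":0,"ay":0,"az":0,"jaw":0},{"tx":0,"ty":0,"tz":0.0035,"ax":0,"ay":0,"az":0,"jaw":0},{"tx":0,"ty":0,"tz":0.0035,"ax":0,"ay":0,"az":0,"jaw":0},{"tx":0,"ty":0,"tz":0.0035,"ax":0,"ay":0,"az":0,"jaw":0}]'
python3 -c "
from h import *
tip()"
```

```text
t: 4.37
ee_pos: [0.5839, -0.0443, 0.1193]
tool_rot: [0.733, -0.68, -0.001, 0.0]
contact_force: [-7.1, 1.0, 11.1]
grip_width: 0.0005
t 4.37 tip in case [-0.0504 -0.0016  0.1003] F [-7.1  1.  11.1] grip 0.0005
```

The force rose to 11 N with the tip at z = 0.100, so the lid is against its stop. Next I'll retreat up and over to the front of the knob.

```bash
python3 -m crank '[{"tx":0,"ty":0,"tz":-0.02,"ax":0,"ay":0,"az":0,"jaw":0},{"tx":0,"ty":0,"tz":-0.05,"ax":0,"ay":0,"az":0,"jaw":0},{"tx":0,"ty":0,"tz":-0.085,"ax":0,"ay":0,"az":0,"jaw":0},{"tx":0,"ty":0,"tz":-0.11,"ax":0,"ay":0,"az":0,"jaw":0},{"tx":0,"ty":0,"tz":-0.12,"ax":0,"ay":0,"az":0,"jaw":0},{"tx":0,"ty":0.03,"tz":-0.12,"ax":0,"ay":0,"az":0,"jaw":0},{"tx":0,"ty":0.06,"tz":-0.12,"ax":0,"ay":0,"az":0,"jaw":0},{"tx":0,"ty":0.09,"tz":-0.12,"ax":0,"ay":0,"az":0,"jaw":0},{"tx":0,"ty":0.115,"tz":-0.12,"ax":0,"ay":0,"az":0,"jaw":0},{"tx":0,"ty":0.12,"tz":-0.12,"ax":0,"ay":0,"az":0,"jaw":0}]'
python3 -c "
from h import *
tip(); goto(-.165,0,.138)
c=r.read_camera('top'); s=r.read_camera('side')
a=r.read_camera('wrist')['pixels'];b=s['pixels'][80:280,180:380]
for c in(c,s):
    P=cloud(c);H=cv2.cvtColor(c['pixels'],cv2.COLOR_RGB2HSV).astype(int)
    m=(P[...,2]>.12)&(H[...,0]>22)&(H[...,0]<32)&(H[...,1]>180)&(H[...,2]>100)&(P[...,0]>.4)&(P[...,0]<.7)&(abs(P[...,1])<.2)
    q=(P[m]-O)@C; print('knob',len(q),np.median(q,0) if len(q) else '')
    m=(H[...,0]>118)&(H[...,0]<140)&(H[...,1]>110)&(P[...,2]>.06)&(P[...,0]>.5)&(P[...,0]<.8)&(abs(P[...,1])<.25)
    q=(P[m]-O)@C; print('lid z by pctl',np.percentile(q[:,2],[5,50,95]).round(3), 'x',np.percentile(q[:,0],[2,98]).round(3),'y',np.percentile(q[:,1],[2,98]).round(3))
cv2.imwrite('pics/w2.png',np.hstack([cv2.resize(a,(440,330)),cv2.resize(b,(330,330))])[...,::-1])"
```

```text
t: 5.2
ee_pos: [0.4612, -0.0533, 0.2365]
tool_rot: [0.733, -0.68, -0.001, 0.001]
contact_force: [0.9, 0.2, -0.6]
grip_width: 0.0006
t 5.2 tip in case [-0.1734 -0.0014  0.2175] F [ 0.9  0.2 -0.6] grip 0.0006
shift [-0.0013 -0.0086  0.0795] turn [0.003 0.001 0.   ]
knob 0 
lid z by pctl [0.094 0.098 0.102] x [-0.063  0.07 ] y [-0.125  0.125]
knob 0 
lid z by pctl [0.095 0.097 0.1  ] x [-0.056  0.071] y [-0.124  0.042]
```

View pics/w2.png

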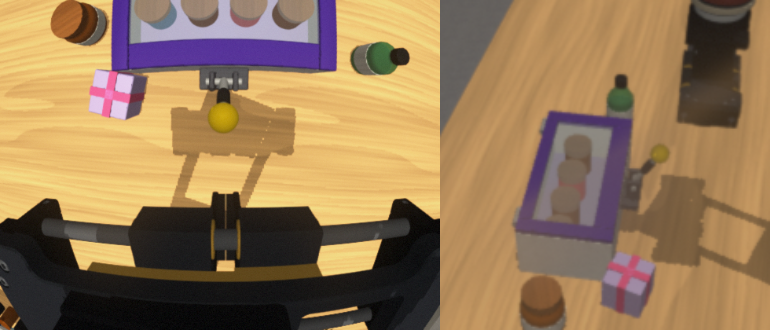

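The lid is flat at z ≈ 0.098 and the latch is still open, with its knob at (223,118), in line with the fingers (226,240). I'll go down in front of it, then push.

```bash
python3 -m crank '[{"tx":0,"ty":0,"tz":0.02,"ax":0,"ay":0,"az":0,"jaw":0},{"tx":0,"ty":0,"tz":0.04,"ax":0,"ay":0,"az":0,"jaw":0},{"tx":0,"ty":0,"tz":0.06,"ax":0,"ay":0,"az":0,"jaw":0},{"tx":0,"ty":0,"tz":0.075,"ax":0,"ay":0,"az":0,"jaw":0},{"tx":0,"ty":0,"tz":0.08,"ax":0,"ay":0,"az":0,"jaw":0},{"tx":0,"ty":-0.008,"tz":0.08,"ax":0,"ay":0,"az":0,"jaw":0},{"tx":0,"ty":-0.016,"tz":0.08,"ax":0,"ay":0,"az":0,"jaw":0},{"tx":0,"ty":-0.022,"tz":0.08,"ax":0,"ay":0,"az":0,"jaw":0},{"tx":0,"ty":-0.027,"tz":0.08,"ax":0,"ay":0,"az":0,"jaw":0},{"tx":0,"ty":-0.032,"tz":0.08,"ax":0,"ay":0,"az":0,"jaw":0}]'
python3 -c "
from h import *
tip()"
```

```text
t: 6.18
ee_pos: [0.4971, -0.051, 0.1589]
tool_rot: [0.734, -0.68, -0.0, 0.0]
contact_force: [-5.2, 0.4, 3.6]
grip_width: 0.0002
t 6.18 tip in case [-0.1374 -0.0017  0.1399] F [-5.2  0.4  3.6] grip 0.0002
```

```bash
python3 -m crank '[{"tx":0,"ty":-0.006,"tz":0,"ax":0,"ay":0,"az":0,"jaw":0},{"tx":0,"ty":-0.012,"tz":0,"ax":0,"ay":0,"az":0,"jaw":0},{"tx":0,"ty":-0.018,"tz":0,"ax":0,"ay":0,"az":0,"jaw":0},{"tx":0,"ty":-0.024,"tz":0,"ax":0,"ay":0,"az":0,"jaw":0},{"tx":0,"ty":-0.03,"tz":0,"ax":0,"ay":0,"az":0,"jaw":0},{"tx":0,"ty":-0.035,"tz":0,"ax":0,"ay":0,"az":0,"jaw":0},{"tx":0,"ty":-0.04,"tz":0,"ax":0,"ay":0,"az":0,"jaw":0},{"tx":0,"ty":-0.042,"tz":0,"ax":0,"ay":0,"az":0,"jaw":0},{"tx":0,"ty":-0.042,"tz":0,"ax":0,"ay":0,"az":0,"jaw":0},{"tx":0,"ty":-0.042,"tz":0,"ax":0,"ay":0,"az":0,"jaw":0}]'
python3 -c "
from h import *
tip()"
```

```text
t: 7.02
ee_pos: [0.5385, -0.0479, 0.1579]
tool_rot: [0.733, -0.68, -0.0, 0.0]
contact_force: [0.1, 0.3, -0.6]
grip_width: 0.0005
t 7.02 tip in case [-0.0959 -0.0017  0.1389] F [ 0.1  0.3 -0.6] grip 0.0005
```

The force is gone, so the latch has probably snapped. I'll back off to the front and up, then look.

```bash
python3 -m crank '[{"tx":0,"ty":0.02,"tz":0,"ax":0,"ay":0,"az":0,"jaw":0},{"tx":0,"ty":0.05,"tz":0,"ax":0,"ay":0,"az":0,"jaw":0},{"tx":0,"ty":0.08,"tz":0,"ax":0,"ay":0,"az":0,"jaw":0},{"tx":0,"ty":0.1,"tz":-0.02,"ax":0,"ay":0,"az":0,"jaw":0},{"tx":0,"ty":0.1,"tz":-0.05,"ax":0,"ay":0,"az":0,"jaw":0},{"tx":0,"ty":0.1,"tz":-0.08,"ax":0,"ay":0,"az":0,"jaw":0},{"tx":0,"ty":0.1,"tz":-0.1,"ax":0,"ay":0,"az":0,"jaw":0},{"tx":0,"ty":0.1,"tz":-0.1,"ax":0,"ay":0,"az":0,"jaw":0},{"tx":0,"ty":0.1,"tz":-0.1,"ax":0,"ay":0,"az":0,"jaw":0},{"tx":0,"ty":0.1,"tz":-0.1,"ax":0,"ay":0,"az":0,"jaw":0}]'
python3 -c "
from h import *
tip()
s=r.read_camera('side'); P=cloud(s); d=np.load('side0.npz')
H=cv2.cvtColor(s['pixels'],cv2.COLOR_RGB2HSV).astype(int)
m=(H[...,0]>22)&(H[...,0]<32)&(H[...,1]>190)&(H[...,2]>100)&(P[...,2]>.105)&(P[...,0]>.4)&(P[...,0]<.75)&(abs(P[...,1])<.2)
q=(P[m]-O)@C; print('knob',len(q),np.median(q,0) if len(q) else '')
m=(H[...,0]>118)&(H[...,0]<140)&(H[...,1]>110)&(P[...,2]>.06)&(P[...,0]>.5)&(P[...,0]<.8)&(abs(P[...,1])<.25)
q=(P[m]-O)@C; print('lid z',np.percentile(q[:,2],[5,50,95]).round(3))
for n,(v0,v1,u0,u1) in dict(candle=(240,290,222,262),gift=(228,275,272,315),spray=(120,160,280,302)).items():
    print(n,'mean abs image change',np.abs(s['pixels'][v0:v1,u0:u1].astype(int)-d['I'][v0:v1,u0:u1]).mean().round(1))
a=r.read_camera('wrist')['pixels'];b=s['pixels'][80:280,180:380]
cv2.imwrite('pics/w3.png',np.hstack([cv2.resize(a,(440,330)),cv2.resize(b,(330,330))])[...,::-1])"
```

```text
t: 7.85
ee_pos: [0.4382, -0.0554, 0.2572]
tool_rot: [0.733, -0.68, -0.0, 0.0]
contact_force: [0.1, -0.2, -0.6]
grip_width: 0.0006
t 7.85 tip in case [-0.1964 -0.0016  0.2382] F [ 0.1 -0.2 -0.6] grip 0.0006
knob 22 [-0.01779193  0.00575599  0.12940733]
lid z [0.095 0.097 0.1  ]
candle mean abs image change 2.0
gift mean abs image change 1.8
spray mean abs image change 14.1
```

View pics/w3.png

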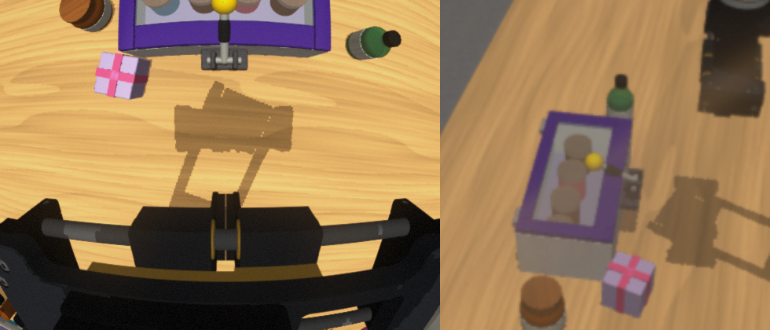

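The latch lies back over the rail, with the knob at (593,161) in the side crop. Jar, box and bottle are all upright in place. The bottle patch changed only because the lid no longer hides it.

```bash
python3 -c "
from workcell import r
print(r.sign_off())"
```

```text
the job is handed in; nothing more can be done
None
```

The case is closed and latched, and I handed the job in at about 8 s of the 40 s allowed. With closed fingertips I pushed the lid down along its arc until it met its stop, at about 11 N with the tips at z = 0.100 m. I then went round to the front of the latch and pushed the knob past centre, and it snapped over.

- **Lid and latch:** in the last pictures the lid is flat at z ≈ 0.097 m. The knob surface is about 18 mm in front of the case's origin at z ≈ 0.129 m, which fits the latched position.
- **Robot:** it stood clear of everything, with contact force back to about zero.
- **Bystanders:** the image patches around the jar and gift box are unchanged from the start. The bottle's patch did change (14 grey levels against about 2 for the others). I put that down to the open lid having covered part of it in the first picture. It stands upright in both final views, but I did not re-measure its position.

Before any movement, the first move command was refused as invalid because its rows left out some fields. No other check failed.

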